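Register a count on the colony counter

TASK

Register a colony: with the fingertips press lightly on the lid of the dish that stands on the colony counter until its plate sinks, and let it come up again. Then press the round key down lightly and let it go to store the count. Do not lift or shift the dish, do not touch the bar-shaped key's unit (it would erase the count), and leave the other dishes, the bottle and the pen where they are.

Things in the scene. Friction and masses are not known exactly. Their poses are not given: they have to be found in the camera images.
- counter: colony counter, fixed to the desk: a low white housing 120 x 120 mm, its flat top 26 mm above the desk, with a blank dark read-out in its front. In the middle a grey round plate, 88 mm across, its top 34 mm above the desk. Origin: centre of the underside, at desk height; z up, front at -x
- plate (a joint): how far the counter's sprung plate is pressed down, m: 0 = up, 0.006 = bottom stop. It sinks straight down and springs back by itself. With the dish on it, about 1 N starts it and about 4 N brings it to the stop. A touch registers once it is 2 mm down
- big_dish: the dish on the counter: clear round flat dish with lid, 60 mm across, 14 mm high, about 20 g, loose, standing on the counter's plate within about 8 mm of its centre. Origin: centre of its underside; z up
- lid_centre (a point): centre of the top face of that dish's lid, 48 mm above the desk while the plate is up: the spot to press (anywhere well inside the lid will do)
- round_unit: key unit with the round key, fixed to the desk: white housing 54 x 54 mm, 23 mm high, with a round grey key 30 mm across in the middle of its top. Origin: centre of the underside, at desk height; z up
- round_key (a joint): how far the round key is pressed down, m: 0 = up, 0.005 = bottom stop; it springs back by itself. About 1 N starts it, about 3 N brings it to the stop. It registers at 2 mm
- round_key_top (a point): centre of the top face of the round key, 33 mm above the desk while it is up; moves with the key
- bar_unit: the unit that must not be touched: the same white housing as the round key's, but with a bar-shaped grey key, 12 x 40 mm, its top 33 mm above the desk too. The two units stand side by side, 90 to 170 mm apart between centres, either one on the left. Fixed. Origin: centre of the underside
- bar_key (a joint): how far the bar-shaped key is pressed down, m: 0 = up, 0.005 = bottom stop; must stay up
- small_dish_1: clear round dish with lid, 38 mm across, 11 mm high, loose, on the desk left of the counter; not to be moved. Origin: centre of its underside
- small_dish_2: another such small dish on the desk left of the counter
- bottle: small bottle, 42 mm across, 90 mm high, loose, on the desk behind the key units; not to be moved. Origin: centre of its underside
- pen: marker pen, 12 x 132 x 12 mm, loose, lying on the desk behind the counter; not to be moved. Origin: its middle, at desk height; y along the pen
There are look-alikes about, which are no part of the job. What is meant by the big_dish is not pink or turquoise, and is the larger of those in its own colour.

How it is judged:
By the outcome, as a careful person would: the job done as asked, in the order asked, and still so for the second after the job is handed in, with the robot touching nothing.
It also fails if it takes over 45 s, if anything falls off the work surface, if the arm or the gripper's body presses on something with over 40 N, if the wrist force passes 120 N, or if a joint passes its speed limit or range.

ROBOT

A 6-joint arm with a two-finger parallel gripper is mounted at the origin on a cart in front of the work surface, level with it; the furniture and walls round the work are solid. World frame = base frame: x ahead of the robot, y to its left, z up, the work surface at z = 0. Lengths are in m, angles in degrees, forces in N, time in s.
With the tool pointing down it reaches from about 0.325 to 0.75 m from the base axis. Payload 7.6 kg.
Tool frame: the origin (TCP) lies at the very end of the fingers, on their centre line; the grasp point (between the pads) lies env.grip_depth behind it (env.grip_depth is the distance from the TCP to the grasp point, in m); z points along the fingers, y is the line along which they close (so a half turn about z gives the same grasp; the last joint's range is limited). The gripper opens to 85 mm and grips with 20 to 120 N. Pads are 22 mm wide; open, the fingers measure 114 mm over their backs; the gripper's body (76 mm by 85 mm) begins 54 mm behind the grasp point. The pads swing forward as they close: fully open they stand 13 mm farther back than shut.
Start: joints at [72.978, 2.991, 80.254, -0, 96.75, -4.028], TCP at [0.118, 0.512, 0.231] pointing down, gripper open.
Joint ranges: [-166.34, 166.34], [-52.06, 124.39], [6.96, 135.62], [-60.46, 240.46], [14.63, 156.25], [-167.68, 167.68]. Speed limits (degrees/s): [147.25, 147.25, 172.46, 180, 180, 180].

INTERFACE

Orientations are given as [roll, pitch, yaw] about the fixed x, y, z axes, in that order (R = Rz(yaw) Ry(pitch) Rx(roll)).
In Python, from workcell import env gives the robot as it stands. The module is installed in compiled form; this text tells all that it offers.
- The arm moves only by the tool step_arm, never from a script. Its argument "motion" is a list of rows, each an object of numbers: "ax", "ay", "az": the turn, a rotation vector about the tool's x, y, z in degrees; "x", "y", "z": the shift along the tool's x, y, z in m; "fingers": the closure in counts, from 0 (fully open) to 255 (shut). A call has 1 to 12 rows; each row is the pose to reach, as a shift and turn from the pose commanded when the call began, along the tool's axes at that moment; what a row does not reach only later rows make up. A row lasts 1/10 s, in which the tool goes at most 50 mm and 8.59 degrees, less where a joint would pass 70% of its speed; a pose out of reach is approached as far as the arm can. A call with a gripper value outside its range is refused whole. The fingers move at their own pace and stop on an object; "squeeze" is the grip in N (left out, the last holds). Time passes only in rows, so rows that repeat a pose let the fingers close. It gives the time, the measured TCP pose, the force and the opening at its end, in the units of the state.
- env.get_obs(): the state, without advancing time (a new reading comes with each control period).
- env.capture(name): name is "side" or "top" or "wrist"; returns a dict with "image" (400x640x3 uint8, red, green, blue), "fx", "fy", "cx", "cy" (pixels), "pose" (4x4, takes a point from camera to world coordinates); the wrist camera has in their place "T_tool_cam" (4x4, takes a point from camera to tool coordinates, whose origin is the TCP and whose axes are the flange's). Camera axes: x right, y up, looking along -z (the intrinsics and any distortion apply to the point x, -y, -z); pixel columns grow to the right and rows downward; lengths in m; the calibration is good to about 2 mm. A picture is of the moment at which its call begins: read the wrist's pose just before it. There is no depth.
- env.sign_off(): hands the job in, once; it reports no verdict.
Trained networks look in a picture, given as the dict that the camera call returned (one of the last four; its "shot" number tells which), for a name from the list of things; names that differ only in an ending like _2 or _b are one class to them, and where a whole thing is asked for, a point or a joint stands for the part that bears it (a point fixed in the world has none). Each returns a list of dicts, best first, with "score" (0 to 1); they miss things now and then, are a little off and sometimes report something else, mostly with a low value. They report only what shows in the picture. A call takes as long as a camera call. They do not tell look-alikes from the thing itself.
- env.regions_of(picture, target): "region" (400x640 bool, what is visible of it) and "position" ([column, row] as shares, 0 to 1, of the picture: columns of its width, rows of its height, amid what is visible of it).
- env.spot_point(picture, target): "position" ([column, row] as shares, 0 to 1, of the picture: columns of its width, rows of its height: a listed point, or the origin of a listed thing).
The state is a dict: "time": time; "joint_positions": joint angles; "qd": joint speeds; "effort": joint torques, N m; "tool_pos": TCP position; "tcp_rot": TCP orientation; "ft_force": force on the tool from outside, world axes, zero at the start; "ft_torque": the same for the moment, N m; "gripper_width": opening from 0.0 (shut) to 1.0 (fully open).
Only numpy, scipy, OpenCV 4.12 (cv2) and the standard library are available. Lean on these libraries where they do the work, as an engineer would, in place of code of your own. Each camera call takes 0.05 s, during which the arm holds its last target. There are 200 camera calls.

## Working session

There is one attempt and no reset: what is moved stays moved. The work goes in short steps, Python scripts to look and compute and a tool call to move; the robot and the scene stay as the last step left them, time stands still between calls to the robot, and variables do not carry over. Pictures are saved under pics/ and viewed, on a budget of 10 in all, crops included, one or two more only if the job needs it, and the job is handed in when it is done.

Besides the shell and the picture viewer there is one more tool, called after "Request:" as name(argument=value, ...), one argument or row to a line, values as JSON. step_arm: Moves the arm, as the interface text tells. Its arguments: {"type":"object","properties":{"motion":{"type":"array","items":{"type":"object","properties":{"ax":{"type":"number"},"ay":{"type":"number"},"az":{"type":"number"},"x":{"type":"number"},"y":{"type":"number"},"z":{"type":"number"},"fingers":{"type":"number"}}}},"squeeze":{"type":"number"}},"required":["motion"]}

```bash
mkdir -p pics
cat > h.py <<'E'
import numpy as np, cv2
from workcell import env
def ray(p,px,z):
    T=np.array(p['pose']); d=T[:3,:3]@np.array([(px[0]-p['cx'])/p['fx'],-(px[1]-p['cy'])/p['fy'],-1])
    o=T[:3,3]; return (o+d*(z-o[2])/d[2]).round(4)
def save(p,n): cv2.imwrite(f'pics/{n}.png',p['image'][:,:,::-1])
E
python3 - <<'E'
from h import *
o=env.get_obs(); print(o, env.grip_depth)
for c in ['top','side']:
    p=env.capture(c); save(p,c+'1'); print(c,[k for k in p if k!='image'],p['pose'])
    for n,z in [('counter',0),('lid_centre',.048),('big_dish',.034),('round_key_top',.033),('round_unit',0),('bar_unit',0),('small_dish_1',0),('bottle',0),('pen',0)]:
        for r in env.spot_point(p,n)[:3]:
            px=np.array(r['position'])*[640,400]; print(c,n,round(r['score'],2),px.round(),ray(p,px,z))
E
```

```text
{'time': 0.0, 'joint_positions': array([ 7.29772464e+01,  3.02552138e+00,  8.03147769e+01, -9.51529591e-04,
        9.67495230e+01, -4.02760583e+00]), 'qd': array([-0.00691775,  0.00423531,  0.01693119, -0.03836832,  0.05329972,
       -0.01024425]), 'effort': array([ 4.95703080e-04, -3.81685781e+01, -3.60176003e+01, -3.88473757e-05,
        6.45754262e-03, -1.25115423e-05]), 'tool_pos': array([0.11794419, 0.51126054, 0.23047245]), 'tcp_rot': array([-1.79910334e+02, -5.36601207e-03,  1.67004737e+02]), 'ft_force': array([-0.40429791, -0.27857459,  0.72489409]), 'ft_torque': array([0.03247352, 0.00235625, 0.00525452]), 'gripper_width': 1.0016118879478138} 0.0187
top ['fx', 'fy', 'cx', 'cy', 'pose', 'shot'] [[-0.00285113  0.99557687 -0.0939072   0.42498157]
 [-0.99994586 -0.00189859  0.01023117  0.17015274]
 [ 0.01000762  0.09393129  0.99552838  0.96615013]
 [ 0.          0.          0.          1.        ]]
top counter 0.84 [314. 200.] [0.508  0.1861 0.    ]
top lid_centre 0.73 [315. 199.] [0.5058 0.1832 0.048 ]
top lid_centre 0.7 [262. 212.] [0.4775 0.2946 0.048 ]
top lid_centre 0.69 
[... 1117 characters left out ...]
 [332. 251.] [0.4747 0.3347 0.034 ]
side big_dish 0.7 [332. 209.] [0.5093 0.1692 0.034 ]
side big_dish 0.62 [290. 248.] [0.5564 0.3421 0.034 ]
side round_key_top 0.55 [359. 162.] [ 0.4885 -0.1351  0.033 ]
side round_key_top 0.23 [329. 209.] [0.515  0.1707 0.033 ]
side round_unit 0.74 [358. 176.] [ 0.4867 -0.1033  0.    ]
side bar_unit 0.8 [364. 190.] [ 0.4556 -0.0191  0.    ]
side small_dish_1 0.8 [336. 303.] [0.4471 0.4341 0.    ]
side small_dish_1 0.77 [278. 299.] [0.5474 0.4471 0.    ]
side bottle 0.7 [289. 192.] [0.6555 0.047  0.    ]
side bottle 0.23 [358. 166.] [ 0.4954 -0.1837  0.    ]
side pen 0.67 [276. 216.] [0.6456 0.1764 0.    ]
side pen 0.23 [358. 176.] [ 0.486  -0.1065  0.    ]
```

View pics/top1.png

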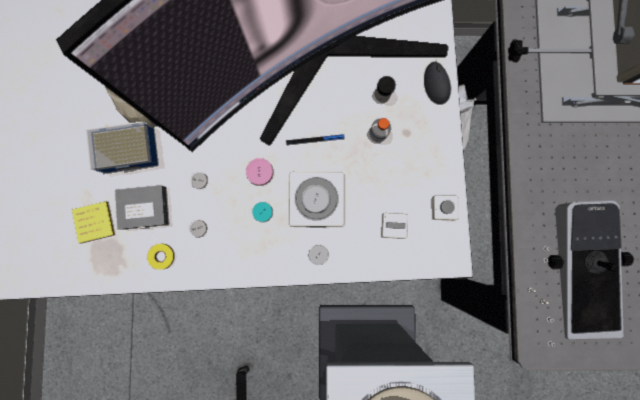

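View pics/side1.png

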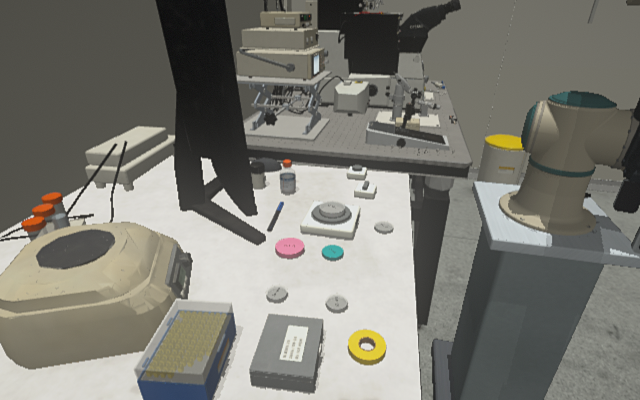

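The top view shows the counter with the grey big dish at (317,198), the bar unit at (395,226), the round unit at (446,207), pink and turquoise look-alikes at (260,171) and (262,212), and a grey loose dish at (318,254). The side view agrees. I'll move above the dish at the starting height with the fingers shut, then check with the wrist camera.

Request:
step_arm(
  motion=[
    {"x": -0.03, "y": -0.016, "fingers": 255},
    {"x": -0.07, "y": -0.037, "fingers": 255},
    {"x": -0.11, "y": -0.057, "fingers": 255},
    {"x": -0.15, "y": -0.078, "fingers": 255},
    {"x": -0.19, "y": -0.099, "fingers": 255},
    {"x": -0.23, "y": -0.12, "fingers": 255},
    {"x": -0.27, "y": -0.14, "fingers": 255},
    {"x": -0.31, "y": -0.161, "fingers": 255},
    {"x": -0.35, "y": -0.182, "fingers": 255},
    {"x": -0.39, "y": -0.203, "fingers": 255},
    {"x": -0.43, "y": -0.223, "fingers": 255},
    {"x": -0.452, "y": -0.235, "fingers": 255},
  ],
)

```text
validation failed for argument at $.mo...
```

```bash
cat >> h.py <<'E'
from scipy.spatial.transform import Rotation as Ro
def toolT():
    o=env.get_obs(); T=np.eye(4); T[:3,:3]=Ro.from_euler('xyz',o['tcp_rot'],degrees=True).as_matrix(); T[:3,3]=o['tool_pos']; return T,o
def wrist():
    T,o=toolT(); p=env.capture('wrist'); p['pose']=T@np.array(p['T_tool_cam']); return p,T,o
def rel(T,w): return (T[:3,:3].T@(np.array(w)-T[:3,3])).round(4)
def circ(p,n,z):
    for r in env.regions_of(p,n)[:3]:
        m=r['region'].astype(np.uint8); c=max(cv2.findContours(m,0,2)[0],key=cv2.contourArea)
        (u,v),(a,b),_=cv2.fitEllipse(c); w=ray(p,(u,v),z); print(' reg',n,round(r['score'],2),(round(u),round(v)),(round(a),round(b)),w)
    for r in env.spot_point(p,n)[:3]:
        px=np.array(r['position'])*[640,400]; print(' spot',n,round(r['score'],2),px.round(),ray(p,px,z))
E
python3 - <<'E'
from h import *
p,T,o=wrist(); save(p,'w1'); print(o['time'],o['tool_pos'],o['tcp_rot'],o['ft_force'],o['gripper_width'],[k for k in p])
for n,z in [('big_dish',.048),('lid_centre',.048),('counter',.026),('round_key_top',.033),('round_unit',.023),('bar_unit',.023)]: circ(p,n,z)
E
```

```text
1.0 [0.11804193 0.51157388 0.23131307] [ 1.79996912e+02 -3.43063013e-04  1.67004269e+02] [-0.1538055  -0.53579903  0.85228707] 1.0023535067664004 ['image', 'fx', 'fy', 'cx', 'cy', 'T_tool_cam', 'shot', 'pose']
 reg big_dish 0.53 (151, 381) (7, 23) [0.3636 0.2116 0.048 ]
 reg lid_centre 0.42 (150, 381) (8, 22) [0.3637 0.2108 0.048 ]
 spot lid_centre 0.5 [145. 374.] [0.3496 0.2084 0.048 ]
```

View pics/w1.png

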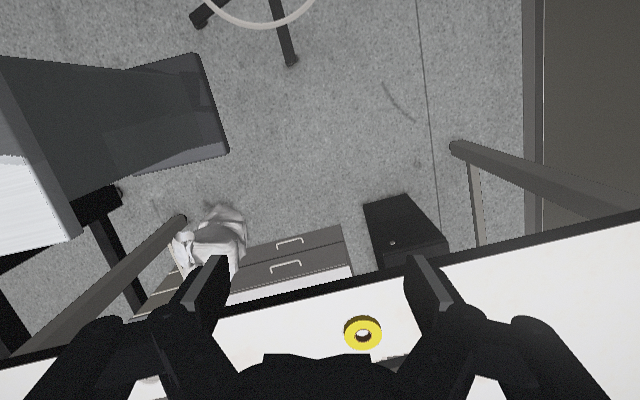

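Motion refused, possibly because some fields were missing; I'll send every field. The wrist view shows the desk edge, with the camera mounted on the tool's +x side.

Request:
step_arm(
  motion=[
    {"x": -0.03, "y": -0.016, "z": 0, "ax": 0, "ay": 0, "az": 0, "fingers": 255},
    {"x": -0.07, "y": -0.037, "z": 0, "ax": 0, "ay": 0, "az": 0, "fingers": 255},
    {"x": -0.11, "y": -0.057, "z": 0, "ax": 0, "ay": 0, "az": 0, "fingers": 255},
    {"x": -0.15, "y": -0.078, "z": 0, "ax": 0, "ay": 0, "az": 0, "fingers": 255},
    {"x": -0.19, "y": -0.099, "z": 0, "ax": 0, "ay": 0, "az": 0, "fingers": 255},
    {"x": -0.23, "y": -0.12, "z": 0, "ax": 0, "ay": 0, "az": 0, "fingers": 255},
    {"x": -0.27, "y": -0.14, "z": 0, "ax": 0, "ay": 0, "az": 0, "fingers": 255},
    {"x": -0.31, "y": -0.161, "z": 0, "ax": 0, "ay": 0, "az": 0, "fingers": 255},
    {"x": -0.35, "y": -0.182, "z": 0, "ax": 0, "ay": 0, "az": 0, "fingers": 255},
    {"x": -0.39, "y": -0.203, "z": 0, "ax": 0, "ay": 0, "az": 0, "fingers": 255},
    {"x": -0.43, "y": -0.223, "z": 0, "ax": 0, "ay": 0, "az": 0, "fingers": 255},
    {"x": -0.452, "y": -0.235, "z": 0, "ax": 0, "ay": 0, "az": 0, "fingers": 255},
  ],
)

```text
time: 2.85
tool_pos: [0.5075, 0.1785, 0.231]
tcp_rot: [-180.0, 0.0, 166.9]
ft_force: [0.4, 0.6, -0.0]
gripper_width: -0.002
```

Run:
```python
from h import *
p,T,o=wrist(); save(p,'w2'); print(o['time'],p['T_tool_cam'])
for n,z in [('big_dish',.048),('lid_centre',.048),('counter',.026),('round_key_top',.033),('round_unit',.023),('bar_unit',.023)]: circ(p,n,z)
```

```text
2.85 [[ 2.89648612e-04  9.47171149e-01  3.20728436e-01  8.32987803e-02]
 [ 9.99999955e-01 -2.99712171e-04 -1.79899164e-05 -8.69580058e-04]
 [ 7.90866861e-05  3.20728427e-01 -9.47171194e-01 -1.44450134e-01]
 [ 0.00000000e+00  0.00000000e+00  0.00000000e+00  1.00000000e+00]]
 reg big_dish 0.88 (428, 189) (47, 50) [0.555  0.2954 0.048 ]
 reg big_dish 0.79 (413, 119) (38, 40) [0.4749 0.2886 0.048 ]
 reg big_dish 0.7 (320, 169) (54, 55) [0.5059 0.1816 0.048 ]
 spot big_dish 0.91 [413. 120.] [0.4759 0.2879 0.048 ]
 spot big_dish 0.86 [428. 187.] [0.553  0.2948 0.048 ]
 spot big_dish 0.83 [320. 170.] [0.5063 0.1818 0.048 ]
 reg lid_centre 0.97 (290, 59) (39, 43) [0.3903 0.178  0.048 ]
 reg lid_centre 0.67 (320, 170) (53, 53) [0.5061 0.1815 0.048 ]
 reg lid_centre 0.67 (428, 189) (47, 52) [0.555  0.2954 0.048 ]
 spot lid_centre 0.95 [414. 117.] [0.4733 0.2895 0.048 ]
 spot lid_centre 0.81 [426. 187.] [0.5529 0.2935 0.048 ]
 spot lid_centre 0.75 [321. 170.] [0.5069 0.1829 0.048 ]
 reg counter 0.96 (318, 162) (117, 118) [0.5027 0.1806 0.026 ]
 reg counter 0.67 (161, 153) (12, 42) [0.4506 0.0069 0.026 ]
 reg round_key_top 0.88 (86, 205) (24, 29) [ 0.4887 -0.1013  0.033 ]
 spot round_key_top 0.83 [ 84. 206.] [ 0.4897 -0.104   0.033 ]
 reg round_unit 0.69 (94, 201) (46, 59) [ 0.4877 -0.0975  0.023 ]
 reg bar_unit 0.62 (167, 150) (53, 59) [0.4492 0.0127 0.023 ]
 spot bar_unit 0.81 [175. 147.] [0.4483 0.0235 0.023 ]
```

View pics/w2.png

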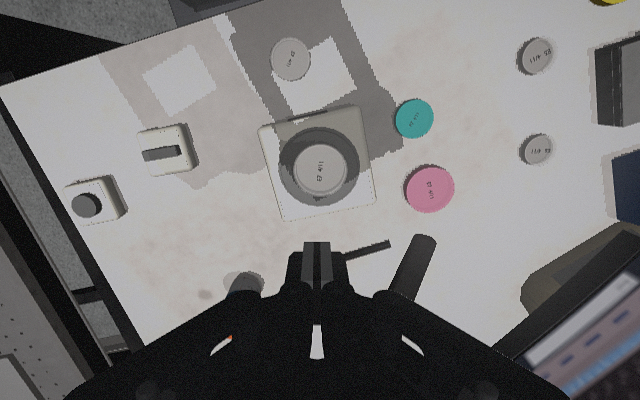

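The wrist view shows the big grey dish centred on the counter at (320,170), or (0.506, 0.1815) in world coordinates. The round key is at (86,205), the bar unit at (165,150), and nothing is in the way below. I'll descend to just above the lid.

Request:
step_arm(
  motion=[
    {"x": 0.002, "y": 0.003, "z": 0.03, "ax": 0, "ay": 0, "az": 0, "fingers": 255},
    {"x": 0.002, "y": 0.003, "z": 0.07, "ax": 0, "ay": 0, "az": 0, "fingers": 255},
    {"x": 0.002, "y": 0.003, "z": 0.11, "ax": 0, "ay": 0, "az": 0, "fingers": 255},
    {"x": 0.002, "y": 0.003, "z": 0.145, "ax": 0, "ay": 0, "az": 0, "fingers": 255},
    {"x": 0.002, "y": 0.003, "z": 0.165, "ax": 0, "ay": 0, "az": 0, "fingers": 255},
    {"x": 0.002, "y": 0.003, "z": 0.175, "ax": 0, "ay": 0, "az": 0, "fingers": 255},
    {"x": 0.002, "y": 0.003, "z": 0.178, "ax": 0, "ay": 0, "az": 0, "fingers": 255},
    {"x": 0.002, "y": 0.003, "z": 0.178, "ax": 0, "ay": 0, "az": 0, "fingers": 255},
  ],
)

```text
time: 4.3
tool_pos: [0.5048, 0.1845, 0.0541]
tcp_rot: [180.0, 0.1, 167.0]
ft_force: [0.3, -0.1, 0.4]
gripper_width: -0.003
```

Request:
step_arm(
  motion=[
    {"x": 0, "y": 0, "z": 0.002, "ax": 0, "ay": 0, "az": 0, "fingers": 255},
    {"x": 0, "y": 0, "z": 0.004, "ax": 0, "ay": 0, "az": 0, "fingers": 255},
    {"x": 0, "y": 0, "z": 0.006, "ax": 0, "ay": 0, "az": 0, "fingers": 255},
    {"x": 0, "y": 0, "z": 0.007, "ax": 0, "ay": 0, "az": 0, "fingers": 255},
    {"x": 0, "y": 0, "z": 0.007, "ax": 0, "ay": 0, "az": 0, "fingers": 255},
  ],
)

```text
time: 4.8
tool_pos: [0.5047, 0.1844, 0.0466]
tcp_rot: [180.0, 0.0, 167.0]
ft_force: [1.4, 0.1, 1.3]
gripper_width: 0.0
```

Request:
step_arm(
  motion=[
    {"x": 0, "y": 0, "z": 0.001, "ax": 0, "ay": 0, "az": 0, "fingers": 255},
    {"x": 0, "y": 0, "z": 0.002, "ax": 0, "ay": 0, "az": 0, "fingers": 255},
    {"x": 0, "y": 0, "z": 0.003, "ax": 0, "ay": 0, "az": 0, "fingers": 255},
    {"x": 0, "y": 0, "z": 0.003, "ax": 0, "ay": 0, "az": 0, "fingers": 255},
    {"x": 0, "y": 0, "z": 0.003, "ax": 0, "ay": 0, "az": 0, "fingers": 255},
  ],
)

```text
time: 5.3
tool_pos: [0.5046, 0.1844, 0.0436]
tcp_rot: [180.0, 0.0, 167.0]
ft_force: [1.2, 0.7, 3.5]
gripper_width: -0.001
```

Run:
```python
from h import *
print([env.get_obs()['ft_force']])
p,T,o=wrist(); q=env.capture('side'); print(env.get_obs()['ft_force'],o['tool_pos'])
a=cv2.resize(q['image'][160:260,270:430],(640,400)); cv2.imwrite('pics/m.png',np.vstack([cv2.resize(p['image'],(480,300)),cv2.resize(a,(480,300))])[:,:,::-1])
```

```text
[array([1.23942222, 0.70767151, 3.49379679])]
[ 2.61672628 -0.16580906  3.14898316] [0.50462827 0.18441526 0.04356284]
```

View pics/m.png

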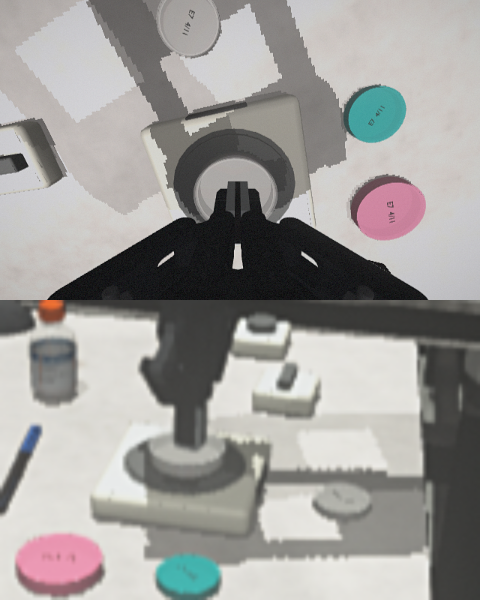

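The plate is about 4.4 mm down at about 3.3 N, with the fingertips well inside the lid, so the touch is registered. I'll release slowly, rise and go over to the round key.

Request:
step_arm(
  motion=[
    {"x": 0, "y": 0, "z": -0.003, "ax": 0, "ay": 0, "az": 0, "fingers": 255},
    {"x": 0, "y": 0, "z": -0.006, "ax": 0, "ay": 0, "az": 0, "fingers": 255},
    {"x": 0, "y": 0, "z": -0.01, "ax": 0, "ay": 0, "az": 0, "fingers": 255},
    {"x": 0, "y": 0, "z": -0.03, "ax": 0, "ay": 0, "az": 0, "fingers": 255},
    {"x": 0, "y": 0, "z": -0.07, "ax": 0, "ay": 0, "az": 0, "fingers": 255},
    {"x": 0, "y": 0, "z": -0.11, "ax": 0, "ay": 0, "az": 0, "fingers": 255},
    {"x": 0, "y": 0, "z": -0.13, "ax": 0, "ay": 0, "az": 0, "fingers": 255},
  ],
)

```text
time: 6.1
tool_pos: [0.505, 0.1846, 0.1772]
tcp_rot: [179.9, 0.2, 167.0]
ft_force: [-0.2, 0.1, 0.8]
gripper_width: 0.004
```

Request:
step_arm(
  motion=[
    {"x": -0.004, "y": -0.02, "z": 0, "ax": 0, "ay": 0, "az": 0, "fingers": 255},
    {"x": -0.01, "y": -0.06, "z": 0, "ax": 0, "ay": 0, "az": 0, "fingers": 255},
    {"x": -0.017, "y": -0.1, "z": 0, "ax": 0, "ay": 0, "az": 0, "fingers": 255},
    {"x": -0.024, "y": -0.14, "z": 0, "ax": 0, "ay": 0, "az": 0, "fingers": 255},
    {"x": -0.031, "y": -0.18, "z": 0, "ax": 0, "ay": 0, "az": 0, "fingers": 255},
    {"x": -0.038, "y": -0.22, "z": 0, "ax": 0, "ay": 0, "az": 0, "fingers": 255},
    {"x": -0.045, "y": -0.26, "z": 0, "ax": 0, "ay": 0, "az": 0, "fingers": 255},
    {"x": -0.049, "y": -0.282, "z": 0, "ax": 0, "ay": 0, "az": 0, "fingers": 255},
    {"x": -0.049, "y": -0.282, "z": 0, "ax": 0, "ay": 0, "az": 0, "fingers": 255},
  ],
)

```text
time: 7.0
tool_pos: [0.488, -0.1038, 0.173]
tcp_rot: [-180.0, -0.1, 166.8]
ft_force: [1.5, 0.3, -0.6]
gripper_width: 0.002
```

Run:
```python
from h import *
p,T,o=wrist(); save(p,'w3'); print(o['time'],o['tool_pos'],o['tcp_rot'],o['ft_force'])
for n,z in [('round_key_top',.033),('round_unit',.023),('bar_unit',.023),('big_dish',.048)]: circ(p,n,z)
```

```text
7.0 [ 0.48796948 -0.10378448  0.17298709] [-1.79977500e+02 -6.61954543e-02  1.66786826e+02] [ 1.53544815  0.30310704 -0.59935773]
 reg round_key_top 0.65 (318, 183) (30, 31) [ 0.4881 -0.1035  0.033 ]
 spot round_key_top 0.86 [317. 182.] [ 0.4876 -0.1038  0.033 ]
 spot round_key_top 0.42 [465. 282.] [0.6338 0.0269 0.033 ]
 reg round_unit 0.76 (318, 179) (60, 61) [ 0.4873 -0.1035  0.023 ]
 reg round_unit 0.34 (597, 248) (9, 241) [0.6314 0.1724 0.023 ]
 spot round_unit 0.67 [319. 176.] [ 0.4851 -0.101   0.023 ]
 reg bar_unit 0.79 (426, 114) (64, 80) [0.4486 0.0091 0.023 ]
 reg bar_unit 0.44 (486, 306) (40, 97) [0.6806 0.0517 0.023 ]
 spot bar_unit 0.96 [418. 114.] [0.4472 0.0021 0.023 ]
 reg big_dish 0.88 (602, -3) (49, 66) [0.3895 0.1425 0.048 ]
 reg big_dish 0.74 (638, 134) (66, 86) [0.5041 0.179  0.048 ]
 spot big_dish 0.81 [627. 134.] [0.5023 0.1697 0.048 ]
```

View pics/w3.png

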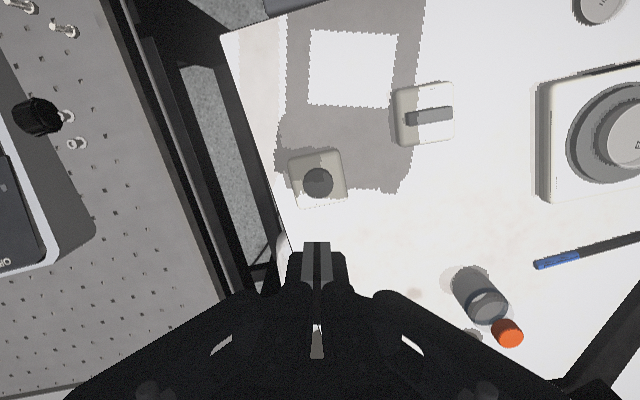

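The round key is at (318,183), directly under the TCP to within 1 mm. The bar unit and the bottle are well clear. I'll descend.

Request:
step_arm(
  motion=[
    {"x": 0, "y": 0, "z": 0.03, "ax": 0, "ay": 0, "az": 0, "fingers": 255},
    {"x": 0, "y": 0, "z": 0.07, "ax": 0, "ay": 0, "az": 0, "fingers": 255},
    {"x": 0, "y": 0, "z": 0.105, "ax": 0, "ay": 0, "az": 0, "fingers": 255},
    {"x": 0, "y": 0, "z": 0.125, "ax": 0, "ay": 0, "az": 0, "fingers": 255},
    {"x": 0, "y": 0, "z": 0.134, "ax": 0, "ay": 0, "az": 0, "fingers": 255},
    {"x": 0, "y": 0, "z": 0.135, "ax": 0, "ay": 0, "az": 0, "fingers": 255},
    {"x": 0, "y": 0, "z": 0.135, "ax": 0, "ay": 0, "az": 0, "fingers": 255},
  ],
)

```text
time: 8.15
tool_pos: [0.4894, -0.1015, 0.0394]
tcp_rot: [-180.0, 0.1, 167.0]
ft_force: [0.0, 0.5, 0.2]
gripper_width: 0.004
```

Request:
step_arm(
  motion=[
    {"x": 0, "y": 0, "z": 0.003, "ax": 0, "ay": 0, "az": 0, "fingers": 255},
    {"x": 0, "y": 0, "z": 0.005, "ax": 0, "ay": 0, "az": 0, "fingers": 255},
    {"x": 0, "y": 0, "z": 0.007, "ax": 0, "ay": 0, "az": 0, "fingers": 255},
    {"x": 0, "y": 0, "z": 0.008, "ax": 0, "ay": 0, "az": 0, "fingers": 255},
    {"x": 0, "y": 0, "z": 0.0085, "ax": 0, "ay": 0, "az": 0, "fingers": 255},
    {"x": 0, "y": 0, "z": 0.0085, "ax": 0, "ay": 0, "az": 0, "fingers": 255},
    {"x": 0, "y": 0, "z": 0.0085, "ax": 0, "ay": 0, "az": 0, "fingers": 255},
  ],
)

```text
time: 8.85
tool_pos: [0.4891, -0.1015, 0.0302]
tcp_rot: [180.0, 0.1, 167.0]
ft_force: [2.0, 0.2, 2.8]
gripper_width: -0.003
```

Request:
step_arm(
  motion=[
    {"x": 0, "y": 0, "z": 0.0012, "ax": 0, "ay": 0, "az": 0, "fingers": 255},
    {"x": 0, "y": 0, "z": 0.0012, "ax": 0, "ay": 0, "az": 0, "fingers": 255},
    {"x": 0, "y": 0, "z": 0.0012, "ax": 0, "ay": 0, "az": 0, "fingers": 255},
  ],
)

```text
time: 9.15
tool_pos: [0.4889, -0.1015, 0.0287]
tcp_rot: [180.0, 0.0, 167.0]
ft_force: [1.3, -0.1, 3.2]
gripper_width: -0.001
```

Request:
step_arm(
  motion=[
    {"x": 0, "y": 0, "z": -0.003, "ax": 0, "ay": 0, "az": 0, "fingers": 255},
    {"x": 0, "y": 0, "z": -0.006, "ax": 0, "ay": 0, "az": 0, "fingers": 255},
    {"x": 0, "y": 0, "z": -0.01, "ax": 0, "ay": 0, "az": 0, "fingers": 255},
    {"x": 0, "y": 0, "z": -0.03, "ax": 0, "ay": 0, "az": 0, "fingers": 255},
    {"x": 0, "y": 0, "z": -0.07, "ax": 0, "ay": 0, "az": 0, "fingers": 255},
    {"x": 0, "y": 0, "z": -0.11, "ax": 0, "ay": 0, "az": 0, "fingers": 255},
    {"x": 0, "y": 0, "z": -0.14, "ax": 0, "ay": 0, "az": 0, "fingers": 255},
    {"x": 0, "y": 0, "z": -0.14, "ax": 0, "ay": 0, "az": 0, "fingers": 255},
  ],
)

```text
time: 9.95
tool_pos: [0.4904, -0.1019, 0.1737]
tcp_rot: [-180.0, 0.5, 167.0]
ft_force: [0.7, 0.4, 0.3]
gripper_width: 0.001
```

Run:
```python
from h import *
q=env.capture('side'); t=env.capture('top'); print(env.get_obs()['ft_force'],env.get_obs()['tool_pos'])
for n,z in [('big_dish',.048),('counter',.026),('bottle',0),('pen',0)]: circ(t,n,z)
f=lambda i:cv2.resize(i,(480,300)); cv2.imwrite('pics/end.png',np.vstack([f(t['image'][100:300,140:460]),f(q['image'][150:350,220:540])])[:,:,::-1])
```

```text
[ 0.64973064  0.34650789 -0.40464933] [ 0.4885042  -0.10141055  0.16858807]
 reg big_dish 0.91 (262, 212) (19, 20) [0.4792 0.2941 0.048 ]
 reg big_dish 0.84 (316, 199) (28, 28) [0.5065 0.1807 0.048 ]
 reg big_dish 0.78 (259, 172) (25, 26) [0.5641 0.3007 0.048 ]
 spot big_dish 0.88 [319. 251.] [0.397  0.1741 0.048 ]
 spot big_dish 0.81 [319. 197.] [0.5105 0.1745 0.048 ]
 spot big_dish 0.74 [264. 214.] [0.4738 0.2893 0.048 ]
 reg counter 0.97 (316, 203) (55, 142) [0.4989 0.1804 0.026 ]
 reg counter 0.32 (394, 226) (28, 32) [0.4493 0.0113 0.026 ]
 spot counter 0.87 [313. 196.] [0.5136 0.186  0.026 ]
 reg bottle 0.95 (380, 130) (18, 25) [0.6678 0.0346 0.    ]
 reg pen 0.72 (314, 140) (5, 66) [0.645  0.1861 0.    ]
 spot pen 0.64 [381. 135.] [0.6554 0.0335 0.    ]
 spot pen 0.58 [315. 138.] [0.6493 0.1829 0.    ]
```

View pics/end.png

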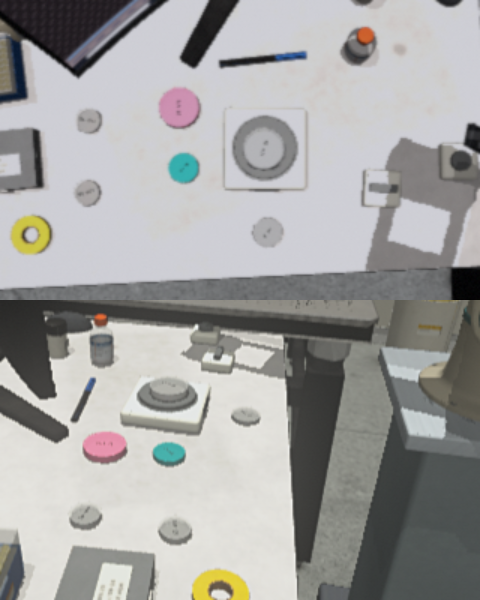

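The final picture shows the dish still centred on the plate, both keys up, the other items in place and the tool clear of everything.

```bash
python3 -c "
from h import *
print(env.sign_off())"
```

```text
the job is handed in; nothing more can be done
None
```

I registered the colony and stored the count, in that order, and handed the job in at about 10 s of robot time; the hand-in gives no verdict.

- **Dish:** I pressed the lid with the shut fingertips to about 4.4 mm of plate travel (2 mm needed) at about 3.5 N, then let it come up.
- **Round key:** I pressed it to about 4.3 mm (2 mm needed) at about 3.2 N and released it. Both depths come from the tool height and the listed surface heights, since the joints cannot be read directly.
- **Last checks:** The final top and side pictures show the dish still within about 1 mm of where it stood. The small dishes, bottle and pen look unmoved and the bar unit untouched. The tool was about 14 cm above the key, with the force reading at noise level.
- **Disagreements:** The networks' point estimates for the dish and pen scattered by about 1 cm or more, and some landed on look-alikes. I relied on the outlines of the dish and key, which matched between the top and wrist cameras.
- **Refused move:** The first move call was refused because its rows left out some fields. The arm did not move, and I sent it again with every field filled in.

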